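# Lock the open cover stud of the filter box

### The arm

A 6-joint arm with a two-finger parallel gripper is mounted at the origin on a cart in front of the work surface, level with it; the furniture and walls round the work are solid. World frame = base frame: x ahead of the robot, y to its left, z up, the work surface at z = 0. Lengths are in m, angles in rad, forces in N, time in s.
With the tool pointing down it reaches from about 0.275 to 0.85 m from the base axis. Payload 5.2 kg.
Tool frame: the origin (TCP) lies midway between the tips of the shut fingers; the grasp point (between the pads) lies 19 mm behind it; z points along the fingers, y is the direction in which the jaws open and shut (so a half turn about z gives the same grasp; the last joint's range is limited). The gripper opens to 85 mm and grips with 20 to 120 N. Pads are 22 mm wide; open, the fingers measure 114 mm over their backs; the gripper's body (76 mm by 85 mm) begins 54 mm behind the grasp point. The pads swing forward as they close: fully open they stand 13 mm farther back than shut.
Start: joints at [-1.345, 0.259, 1.535, -0, 1.348, -0.203], TCP at [0.229, -0.5, 0.231] pointing down, gripper open.
Joint ranges: [-3.14, 3.14], [-0.91, 2.08], [0.19, 2.58], [-1.22, 4.36], [0.22, 2.71], [-3.12, 3.12]. Speed limits (rad/s): [2.57, 2.57, 3.14, 3.14, 3.14, 3.14].

### API

Orientations are given as a unit quaternion [w, x, y, z].
In Python, from plant import robot gives the robot as it stands.
- The arm moves only by the shell command python3 -m creep 'ROWS' [FORCE]. ROWS is JSON, a list of rows, each an object with "translation": the shift along the tool's x, y, z in cm, a list of three; "turn": the turn about the tool's z in degrees; "hand": the opening, from 0 (shut) to 1 (fully open). In form: [{"translation": [dx, dy, dz], "turn": turn, "hand": hand}, ...]. A call has 1 to 8 rows; each row is the pose to reach, as a shift and turn from the pose commanded when the call began, along the tool's axes at that moment; what a row does not reach only later rows make up. A row lasts 1/10 s, in which the tool goes at most 50 mm and 8.59 degrees, less where a joint would pass 70% of its speed; a pose out of reach is approached as far as the arm can. A call with a gripper value outside its range is refused whole. The fingers move at their own pace and stop on an object; FORCE is the grip in N (left out, the last holds). Time passes only in rows, so rows that repeat a pose let the fingers close. It gives the time, the measured TCP pose, the force and the opening at its end, in the units of the state.
- robot.sense(): the state, without advancing time (a new reading comes with each control period).
- robot.camera(name): name is "side" or "top"; returns (picture, depth): 480x640x3 uint8, red, green, blue; 480x640 float32, m along the optical axis (not along the pixel's ray), 0 where there is no reading.
- robot.camera_info(name): a dict with "camera_matrix" (3x3 intrinsics, pixels), "R" (3x3) and "t" (3): a world point X has camera coordinates R X + t. Camera axes: x right, y down, z forward; pixel columns grow to the right and rows downward; lengths in m; the calibration is good to about 2 mm. A picture is of the moment at which its call begins. camera_info takes no time and is no camera call.
- robot.sign_off(): hands the job in, once; it reports no verdict.
Trained networks look in the newest picture that a camera, given by its name, has taken for a name from the list of things; names that differ only in an ending like _2 or _b are one class to them, and where a whole thing is asked for, a point or a joint stands for the part that bears it (a point fixed in the world has none). Each returns a list of dicts, best first, with "score" (0 to 1); they miss things now and then, are a little off and sometimes report something else, mostly with a low value. They report only what shows in the picture. A call takes as long as a camera call.
- robot.boxes_of(camera, target): "centre" ([x, y, z] in m, in world coordinates, good to about 4 mm: the middle of the surface that is visible of it).
- robot.mark_of(camera, target): "centre" ([x, y, z] in m, in world coordinates, good to about 4 mm: a listed point, or the origin of a listed thing).
The state is a dict: "clock": time; "q": joint angles; "dq": joint speeds; "effort": joint torques, N m; "tcp_pos": TCP position; "eef_rot": TCP orientation; "wrist_force": force on the tool from outside, world axes, zero at the start; "ft_torque": the same for the moment, N m; "finger_gap": finger opening in m.
Only numpy, scipy, OpenCV 4.12 (cv2) and the standard library are available. Lean on these libraries where they do the work, as an engineer would, in place of code of your own. Each camera call takes 0.05 s, during which the arm holds its last target. There are 200 camera calls.

### The job

The cover of the grey filter box on the desk is held by a row of three quarter-turn wing studs, and one of them has been left open: it stands up higher than the others, with its wing square to the row. Push that stud in and turn it a quarter turn clockwise, so that it stays down locked with its wing in line with the row, and leave the other two locked as they are.

Things in the scene. Friction and masses are not known exactly. Their poses are not given: they have to be found in the camera images.
- open_stud_wing (a point): Centre of the open stud's upright steel wing (32 long, 10 thick, 18 high), on the stud's axis, 9 mm above its flange (disc 34 across, 3 thick). x along the wing, y across it, z up. It stands 94.5 mm above the desk when open, 86.5 when locked. One of three like studs, 85 mm apart along the near edge of the aluminium cover (70 mm up) of a fixed grey box 170 x 250 mm; the open one is 8 mm higher.
- open_stud (a joint): Its turn, rad: 0 open, wing square to the row (starts 0 to 0.1); grows clockwise from above to a stop at 1.57, locked, wing in line with the row. A spring holds it up, 8 N, rising to 12.4 N at full travel, 11 mm. A slot blocks turning till it is pushed in over 8 mm; hold it down while turning (about 0.05 N m). Let go when turned, it rises 3 mm and stays locked.
- stud_b (a joint): Turn of the second stud: alike, but already locked (starts at 1.5 or more) and so 8 mm lower than the open one; 1.57 = locked, wing in line with the row. Which stud has which place in the row varies.
- stud_c (a joint): Turn of the third stud: alike and already locked (starts at 1.5 or more); 1.57 = locked, wing in line with the row.

How it is judged:
By the outcome, as a careful person would: the job done as asked, in the order asked, and still so for the second after the job is handed in, with the robot touching nothing.
It also fails if it takes over 29 s, if anything falls off the work surface, if the arm or the gripper's body presses on something with over 40 N, if the wrist force passes 120 N, or if a joint passes its speed limit or range.

## Working session

There is one attempt and no reset: what is moved stays moved. The work goes in short steps, Python scripts to look and compute and a shell command to move; the robot and the scene stay as the last step left them, time stands still between calls to the robot, and variables do not carry over. Pictures are saved under pics/ and viewed, about 8 in all and at most 12, crops included, and the job is handed in when it is done.

```bash
mkdir -p pics; ls; python3 - <<'E'
from plant import robot
import cv2
for c in ("top","side"):
    p,d=robot.camera(c); cv2.imwrite(f"pics/{c}0.png",p[:,:,::-1])
    for n in ("open_stud_wing","open_stud"):
        print(c,n,robot.mark_of(c,n)[:4],robot.boxes_of(c,n)[:4])
    i=robot.camera_info(c);print(i)
s=robot.sense();print(s)
E
```

```text
pics
top open_stud_wing [{'centre': [0.488, -0.1845, 0.0952], 'score': 0.51}] []Traceback (most recent call last):
  File "<stdin>", line 6, in <module>
ValueError: it knows: open_stud_wing
```

```bash
python3 - <<'E'
from plant import robot
import cv2
for c in ("top","side"):
    p,d=robot.camera(c); cv2.imwrite(f"pics/{c}0.png",p[:,:,::-1])
    print(c,robot.mark_of(c,"open_stud_wing"))
    try: print(robot.boxes_of(c,"open_stud"))
    except Exception as e: print(e)
    i=robot.camera_info(c);print(i)
s=robot.sense();print({k:s[k] for k in("clock","tcp_pos","eef_rot","finger_gap")})
E
```

```text
top [{'centre': [0.4905, -0.1859, 0.0949], 'score': 0.48}]
[{'centre': [0.4868, -0.1902, 0.0854], 'score': 0.74}]
{'camera_matrix': array([[472.50222864,   0.        , 319.07958259],
       [  0.        , 472.50222864, 239.30715865],
       [  0.        ,   0.        ,   1.        ]]), 'R': array([[-0.00236385, -0.99967833, -0.02525172],
       [-0.99897631,  0.00350143, -0.0451007 ],
       [ 0.0451746 ,  0.02511926, -0.99866325]]), 't': array([-0.06723735,  0.51121203,  0.96764282])}
side [{'centre': [0.4911, -0.1857, 0.0955], 'score': 0.85}]
[{'centre': [0.4918, -0.187, 0.0915], 'score': 0.73}]
{'camera_matrix': array([[596.32184284,   0.        , 320.13174113],
       [  0.        , 596.32184284, 242.44569207],
       [  0.        ,   0.        ,   1.        ]]), 'R': array([[-0.86842915, -0.49545389, -0.01887457],
       [-0.15688388,  0.31069878, -0.93747198],
       [ 0.47033845, -0.81116688, -0.34754861]]), 't': array([0.41259516, 0.22079272, 0.57432288])}
{'clock': 0.45, 'tcp_pos': array([ 0.22867271, -0.5001462 ,  0.23121016]), 'eef_rot': array([-1.24042345e-04,  9.77106835e-01,  2.12749191e-01, -6.83003855e-07]), 'finger_gap': 0.08542229222234346}
```

View pics/top0.png

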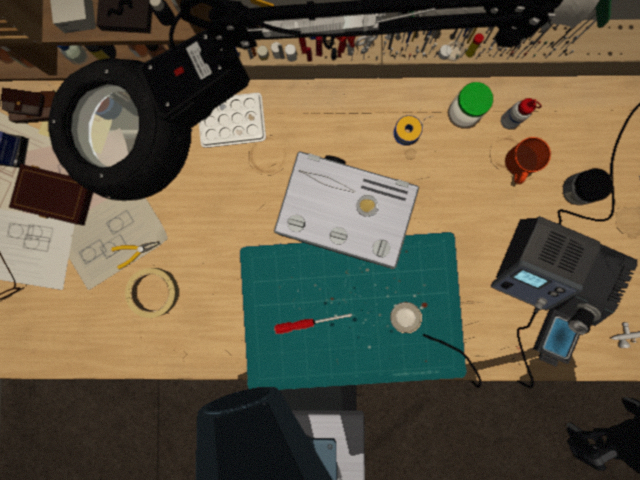

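View pics/side0.png

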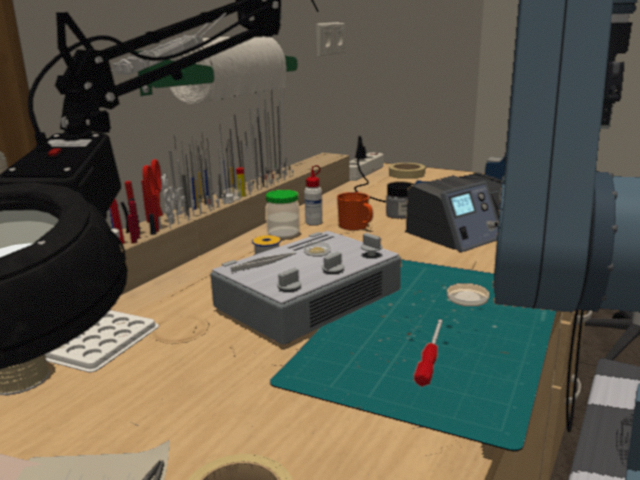

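The open stud is the right-hand one in the top image, at about (381,248). The locked ones are at (296,223) and (338,236). In the side image the open stud is at about (371,243). Next I measure the row direction and the wing position.

```bash
cat > h.py <<'E'
import numpy as np,cv2
from plant import robot
def cloud(c):
    p,d=robot.camera(c);i=robot.camera_info(c);K=i["camera_matrix"]
    v,u=np.mgrid[:480,:640]
    X=np.stack([(u-K[0,2])*d/K[0,0],(v-K[1,2])*d/K[1,1],d],-1)
    return p,d,(X-i["t"])@i["R"]
def proj(c,P):
    i=robot.camera_info(c);q=i["camera_matrix"]@(i["R"]@np.array(P)+i["t"]);return q[:2]/q[2]
E
python3 - <<'E'
from h import *
for c in ("top","side"):
    p,d,W=cloud(c)
    roi=(d>0)&(abs(W[...,0]-.55)<.2)&(abs(W[...,1]+.12)<.2)
    cov=roi&(W[...,2]>.06)&(W[...,2]<.077)
    r=cv2.minAreaRect((W[cov][:,:2]*1000).astype(np.float32));print(c,"cover",np.median(W[cov][:,2]),r,cv2.boxPoints(r).round().tolist())
    hi=(roi&(W[...,2]>.083)&(W[...,2]<.115)).astype(np.uint8)
    n,l,st,_=cv2.connectedComponentsWithStats(hi)
    for k in range(1,n):
        P=W[l==k]
        if len(P)<15: continue
        rr=cv2.minAreaRect((P[:,:2]*1000).astype(np.float32))
        print(len(P),P.mean(0).round(4),P[:,2].max().round(4),rr)
    print([m["centre"] for m in robot.mark_of(c,"open_stud_wing")])
    u,v=proj(c,[.49,-.186,.095]).astype(int)
    print(u,v); cv2.imwrite(f"pics/{c}1.png",cv2.resize(p[v-50:v+50,u-110:u+40,::-1],None,fx=5,fy=5,interpolation=cv2.INTER_CUBIC))
E
```

```text
top cover 0.07051540246579202 ((568.8204345703125, -123.98725891113281), (250.17832946777344, 172.10818481445312), 73.1222915649414) [[450.0, -219.0], [615.0, -269.0], [687.0, -29.0], [523.0, 21.0]]
91 [ 0.5393 -0.0269  0.0953] 0.1006 ((539.5269775390625, -26.73444175720215), (31.479448318481445, 10.029645919799805), 74.9023666381836)
93 [ 0.5149 -0.1077  0.0955] 0.1008 ((515.038330078125, -108.04776000976562), (31.194412231445312, 10.1314058303833), 75.90773010253906)
239 [ 0.4903 -0.1882  0.0929] 0.1088 ((490.6266174316406, -189.3516082763672), (30.70175552368164, 32.391658782958984), 1.2580459117889404)
[[0.491, -0.1863, 0.0958]]
380 248
side cover 0.0697642597586899 ((566.3222045898438, -121.02708435058594), (248.74371337890625, 173.28671264648438), 73.30892181396484) [[448.0, -215.0], [614.0, -265.0], [685.0, -27.0], [519.0, 23.0]]
308 [ 0.4871 -0.1836  0.093 ] 0.1048 ((487.25787353515625, -183.79559326171875), (33.66411209106445, 25.17759895324707), 6.714454650878906)
186 [ 0.5114 -0.1034  0.0905] 0.097 ((512.5107421875, -105.55494689941406), (32.154457092285156, 12.12109661102295), 79.07329559326172)
223 [ 0.5358 -0.0227  0.0905] 0.0964 ((537.572509765625, -24.56007957458496), (32.41035079956055, 12.800015449523926), 79.95541381835938)
[[0.49, -0.1894, 0.0932]]
370 240
```

View pics/top1.png

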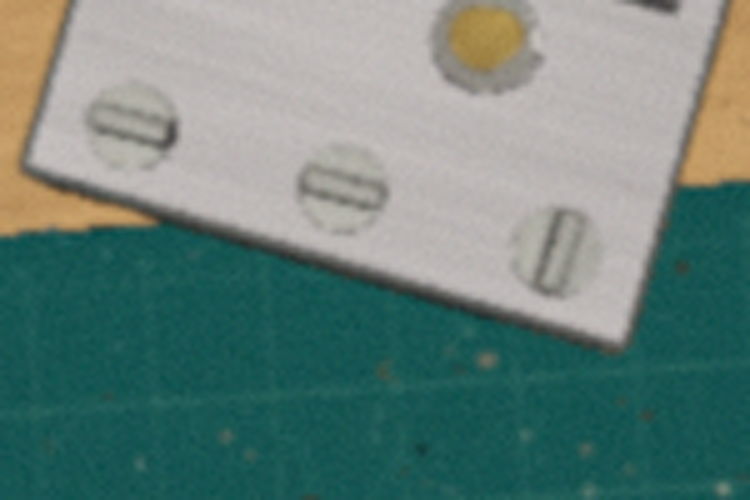

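The row runs at about 73.2° and the open stud is at about (0.489, -0.186). Its wing is roughly square to the row, and the heights match the given sizes. I'll use the wrist turn of -139° so that the later +90° stays well inside the q6 range.

```bash
python3 -m creep '[{"translation":[4.6,-2.2,0.6],"turn":-8.5,"hand":0.5},{"translation":[9.2,-4.4,1.2],"turn":-17,"hand":0.5},{"translation":[13.8,-6.6,1.9],"turn":-25.5,"hand":0.5},{"translation":[18.4,-8.9,2.5],"turn":-34,"hand":0.5},{"translation":[23,-11.1,3.1],"turn":-42.5,"hand":0.5},{"translation":[27.6,-13.3,3.8],"turn":-51,"hand":0.5},{"translation":[32.2,-15.5,4.4],"turn":-59.5,"hand":0.5},{"translation":[36.7,-17.7,5],"turn":-68,"hand":0.5}]' 60
python3 -m creep '[{"translation":[0,0,0],"turn":-8.5,"hand":0.5},{"translation":[0,0,0],"turn":-17,"hand":0.5},{"translation":[0,0,0],"turn":-25.5,"hand":0.5},{"translation":[0,0,0],"turn":-34,"hand":0.5},{"translation":[0,0,0],"turn":-42.5,"hand":0.5},{"translation":[0,0,0],"turn":-51,"hand":0.5},{"translation":[0,0,0],"turn":-59.5,"hand":0.5},{"translation":[0,0,0],"turn":-68,"hand":0.5}]'
python3 - <<'E'
from h import *
from scipy.spatial.transform import Rotation as R
s=robot.sense();w,x,y,z=s["eef_rot"];M=R.from_quat([x,y,z,w]).as_matrix()
print(s["clock"],s["tcp_pos"],s["q"].round(3),s["finger_gap"],"tool y deg",np.degrees(np.arctan2(M[1,1],M[0,1])))
print("to go (tool cm)",M.T@(np.array([.4888,-.1863,.0885])-s["tcp_pos"])*100)
E
```

```text
clock: 1.45
tcp_pos: [0.4834, -0.193, 0.1826]
eef_rot: [0.0, 0.689, 0.725, 0.0]
wrist_force: [-0.2, -0.6, 0.3]
finger_gap: 0.0427
clock: 2.25
tcp_pos: [0.4823, -0.1947, 0.1826]
eef_rot: [0.0, 0.166, 0.986, -0.0]
wrist_force: [-0.5, -0.4, 0.0]
finger_gap: 0.0427
2.25 [ 0.48227677 -0.19472114  0.18263228] [-0.598  0.244  1.679  0.     1.218 -1.836] 0.0427103038570413 tool y deg 70.91997316046974
to go (tool cm) [-0.33981595  1.00937927  9.41324674]
```

```bash
python3 -m creep '[{"translation":[-0.2,0.5,2.5],"turn":-2.5,"hand":0.5},{"translation":[-0.35,1.0,5.0],"turn":-2.5,"hand":0.5},{"translation":[-0.35,1.0,5.5],"turn":-2.5,"hand":0.5},{"translation":[-0.35,1.0,5.5],"turn":-2.5,"hand":0.5}]'
cat > st.py <<'E'
from h import *
from scipy.spatial.transform import Rotation as R
s=robot.sense();w,x,y,z=s["eef_rot"];M=R.from_quat([x,y,z,w]).as_matrix()
print(s["clock"],s["tcp_pos"],s["finger_gap"],"tool y deg",np.degrees(np.arctan2(M[1,1],M[0,1])),"F",s["wrist_force"],"T",s["ft_torque"])
print("to go (tool cm)",M.T@(np.array([.4888,-.1863,.0885])-s["tcp_pos"])*100)
E
python3 st.py; python3 - <<'E'
from h import *
p,d=robot.camera("side")
print(proj("side",[.4888,-.1863,.0945]),proj("side",robot.sense()["tcp_pos"]))
cv2.imwrite("pics/s2.png",cv2.resize(p[160:310,270:470,::-1],None,fx=4,fy=4,interpolation=cv2.INTER_CUBIC))
E
```

```text
clock: 2.65
tcp_pos: [0.4883, -0.1861, 0.127]
eef_rot: [-0.001, 0.147, 0.989, 0.0]
wrist_force: [-0.2, 0.1, 0.7]
finger_gap: 0.0424
2.65 [ 0.48832162 -0.18613576  0.12695668] 0.04240169215927483 tool y deg 73.08160626088804 F [-0.2396256   0.0799597   0.73772213] T [ 0.00928307  0.01148661 -0.01492268]
to go (tool cm) [-5.86360438e-02 -3.66462066e-03  3.84555231e+00]
[370.95729466 240.91600141] [371.18175899 220.26917547]
```

View pics/s2.png

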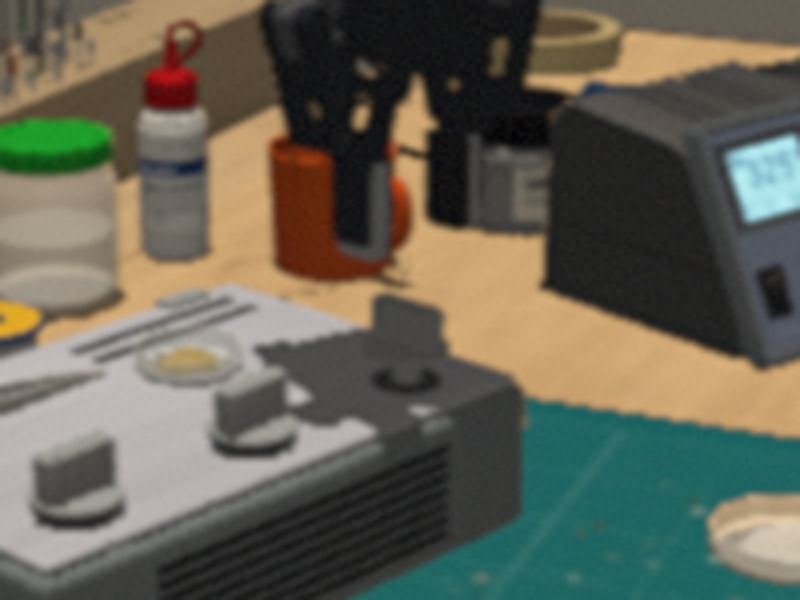

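The fingers, at crop (365,245) and (455,215), straddle the open wing at (405,330) symmetrically. Now I descend and grip.

```bash
python3 -m creep '[{"translation":[0,0,2],"turn":0,"hand":0.5},{"translation":[0,0,3.9],"turn":0,"hand":0.5},{"translation":[0,0,3.9],"turn":0,"hand":0.5},{"translation":[0,0,3.9],"turn":0,"hand":0.0},{"translation":[0,0,3.9],"turn":0,"hand":0.0},{"translation":[0,0,3.9],"turn":0,"hand":0.0},{"translation":[0,0,3.9],"turn":0,"hand":0.0}]' 60
python3 st.py
```

```text
clock: 3.4
tcp_pos: [0.4896, -0.1882, 0.0904]
eef_rot: [0.001, 0.147, 0.989, -0.002]
wrist_force: [-2.8, -3.4, 3.8]
finger_gap: 0.0078
3.4 [ 0.4896327  -0.18824638  0.09041362] 0.0077755594762574515 tool y deg 73.08421615187008 F [-2.7941004  -3.41023367  3.76301641] T [-0.64730764  0.4366121   0.02440416]
to go (tool cm) [0.13689731 0.16252275 0.19048082]
```

```bash
python3 -m creep '[{"translation":[0,-0.15,0.5],"turn":0,"hand":0},{"translation":[0,-0.2,1.0],"turn":0,"hand":0},{"translation":[0,-0.2,1.3],"turn":0,"hand":0},{"translation":[0,-0.2,1.3],"turn":0,"hand":0}]'
python3 st.py
```

```text
clock: 3.8
tcp_pos: [0.4897, -0.1886, 0.0793]
eef_rot: [0.002, 0.147, 0.989, -0.0]
wrist_force: [-4.9, 5.0, 21.6]
finger_gap: 0.0079
3.8 [ 0.4896844  -0.1885841   0.07928982] 0.007871208896540425 tool y deg 73.06625852487028 F [-4.88075862  4.97363076 21.63726268] T [ 0.86526845  0.84157317 -0.01267148]
to go (tool cm) [ 0.14740334  0.19246347 -0.92168142]
```

It is at the bottom: 11 mm of travel, and the force is above the spring's. Now I turn it.

```bash
python3 -m creep '[{"translation":[0,0,0],"turn":8,"hand":0},{"translation":[0,0,0],"turn":16,"hand":0},{"translation":[0,0,0],"turn":24,"hand":0},{"translation":[0,0,0],"turn":32,"hand":0},{"translation":[0,0,0],"turn":40,"hand":0},{"translation":[0,0,0],"turn":48,"hand":0},{"translation":[0,0,0],"turn":56,"hand":0},{"translation":[0,0,0],"turn":64,"hand":0}]'
python3 st.py
```

```text
clock: 4.6
tcp_pos: [0.4898, -0.1887, 0.0793]
eef_rot: [0.002, 0.651, 0.759, 0.001]
wrist_force: [-3.6, 3.6, 20.7]
finger_gap: 0.0084
4.6 [ 0.48977629 -0.18866182  0.07926758] 0.00839071400980481 tool y deg 8.754174092993868 F [-3.64324575  3.57304885 20.66198689] T [0.69223308 0.66169078 0.06523322]
to go (tool cm) [ 0.24597603 -0.05704195 -0.92408366]
```

```bash
python3 -m creep '[{"translation":[0,0,0],"turn":8,"hand":0},{"translation":[0,0,0],"turn":16,"hand":0},{"translation":[0,0,0],"turn":22,"hand":0},{"translation":[0,0,0],"turn":26,"hand":0},{"translation":[0,0,0],"turn":28,"hand":0},{"translation":[0,0,0],"turn":28,"hand":0}]'
python3 st.py
```

```text
clock: 5.2
tcp_pos: [0.4898, -0.1888, 0.0793]
eef_rot: [0.002, 0.814, 0.581, 0.001]
wrist_force: [-3.8, 4.0, 20.3]
finger_gap: 0.0084
5.2 [ 0.48979456 -0.18877137  0.07928562] 0.008365851687212331 tool y deg -18.910675417615526 F [-3.81208497  3.95768273 20.32145249] T [0.66794568 0.73710572 0.42786828]
to go (tool cm) [ 0.20075288 -0.16994331 -0.92240685]
```

The torque has risen from 0.07 to 0.43 N m, so it is at the stop. I ease up, release and lift.

```bash
python3 -m creep '[{"translation":[0,0,-0.3],"turn":-1,"hand":0},{"translation":[0,0,-0.5],"turn":-1,"hand":0},{"translation":[0,0,-0.5],"turn":-1,"hand":0.5},{"translation":[0,0,-0.5],"turn":-1,"hand":0.5},{"translation":[0,0,-0.5],"turn":-1,"hand":0.5},{"translation":[0,0,-0.5],"turn":-1,"hand":0.5},{"translation":[0,0,-0.5],"turn":-1,"hand":0.5}]'
python3 st.py
python3 -m creep '[{"translation":[0,0,-2],"turn":0,"hand":0.5},{"translation":[0,0,-5],"turn":0,"hand":0.5},{"translation":[0,0,-9],"turn":0,"hand":0.5},{"translation":[-4,0,-12],"turn":0,"hand":0.5},{"translation":[-8,0,-12],"turn":0,"hand":0.5},{"translation":[-12,0,-12],"turn":0,"hand":0.5},{"translation":[-15,0,-12],"turn":0,"hand":0.5},{"translation":[-15,0,-12],"turn":0,"hand":0.5}]'
python3 st.py
python3 - <<'E'
from h import *
for c in("top","side"):
    p,d,W=cloud(c)
    hi=((d>0)&(abs(W[...,0]-.55)<.2)&(abs(W[...,1]+.12)<.2)&(W[...,2]>.083)&(W[...,2]<.115)).astype(np.uint8)
    n,l,st,_=cv2.connectedComponentsWithStats(hi)
    for k in range(1,n):
        P=W[l==k]
        if len(P)>14: print(c,len(P),P.mean(0).round(4),cv2.minAreaRect((P[:,:2]*1000).astype(np.float32)))
    a=p[190:290,270:420] if c=="top" else p[190:310,260:420]
    cv2.imwrite(f"pics/{c}3.png",cv2.resize(a[:,:,::-1],None,fx=5,fy=5,interpolation=cv2.INTER_CUBIC))
E
```

```text
clock: 5.9
tcp_pos: [0.4882, -0.1884, 0.0804]
eef_rot: [-0.0, 0.809, 0.588, -0.0]
wrist_force: [0.6, -0.8, 0.2]
finger_gap: 0.0428
5.9 [ 0.48817435 -0.18837563  0.08039002] 0.04279213512187657 tool y deg -17.94370685743316 F [ 0.60795438 -0.8488611   0.21225074] T [-0.02247992 -0.05452139 -0.01077511]
to go (tool cm) [ 0.2168339  -0.00475481 -0.81097194]
clock: 6.7
tcp_pos: [0.4408, -0.3348, 0.2004]
eef_rot: [0.001, 0.81, 0.587, -0.001]
wrist_force: [0.7, 0.1, -0.4]
finger_gap: 0.043
6.7 [ 0.44081245 -0.33480321  0.20036428] 0.04300447297473681 tool y deg -18.163732788953727 F [ 0.73418905  0.06537911 -0.38303798] T [ 0.02786581  0.03364872 -0.01041094]
to go (tool cm) [15.62369432 -0.07106789 11.16205041]
top 91 [ 0.5394 -0.0267  0.0951] ((539.660400390625, -26.598304748535156), (31.736501693725586, 9.950875282287598), 75.81035614013672)
top 91 [ 0.5149 -0.1079  0.0952] ((515.0645751953125, -108.08348846435547), (31.192293167114258, 10.138272285461426), 76.16719818115234)
top 96 [ 0.4903 -0.1887  0.095 ] ((490.3158264160156, -188.9583282470703), (31.896745681762695, 10.222846984863281), 71.20601654052734)
side 170 [ 0.4871 -0.1848  0.0905] ((487.07049560546875, -187.9674530029297), (33.69352340698242, 12.8384428024292), 67.83978271484375)
side 182 [ 0.5114 -0.1036  0.0907] ((513.1394653320312, -105.419677734375), (32.485191345214844, 11.153532981872559), 75.50330352783203)
side 224 [ 0.5358 -0.0227  0.0904] ((537.2178955078125, -25.103790283203125), (32.94437026977539, 13.13575553894043), 74.30577087402344)
```

View pics/top3.png

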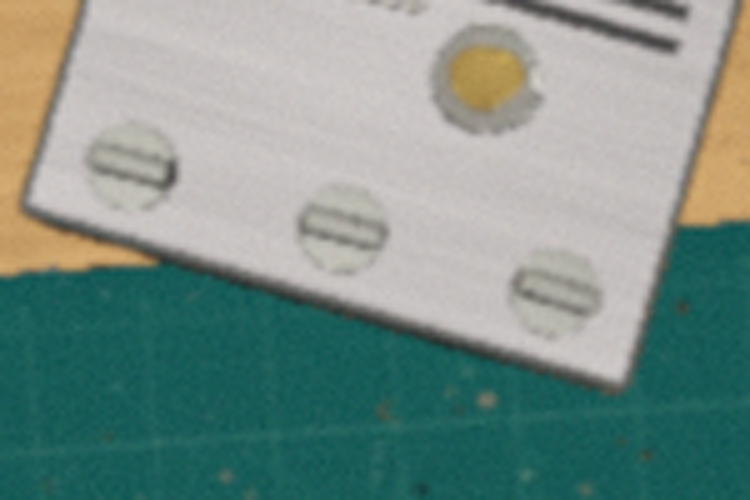

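View pics/side3.png

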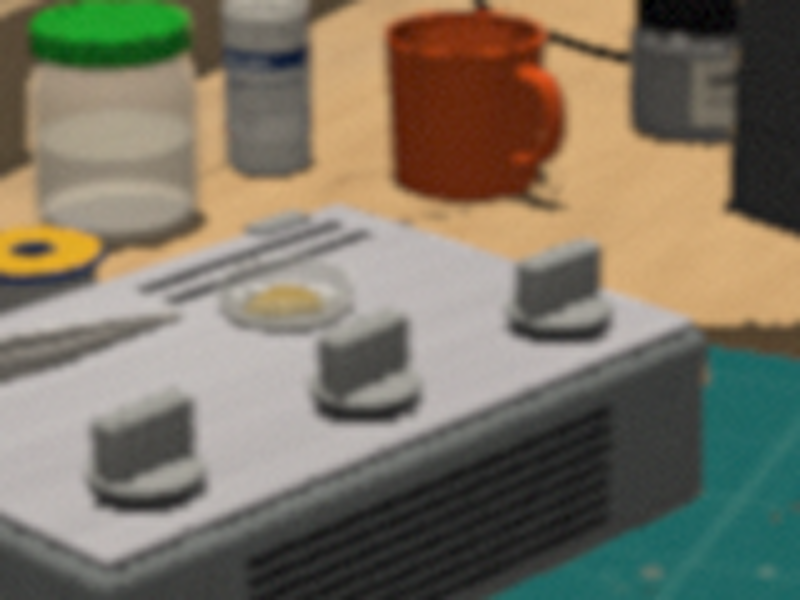

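All three wings are in line with the row: crop (130,165), (343,228) and (555,292) from the top, and at equal heights from the side. The arm is clear, so I'm handing in.

```bash
python3 -c "
from plant import robot
print(robot.sign_off())"
```

```text
the job is handed in; nothing more can be done
None
```

The open stud (the right-hand one in the top camera's view) is now pushed in, turned clockwise and locked, and the job is handed in. I gripped its wing, pushed it down 11 mm to the bottom and turned it about 92° to the stop. There the torque rose from 0.07 to 0.43 N m. I then eased up, let go and moved the arm clear. The last clock reading before the final pictures was 6.7 s.

**Final checks:**
- **Height:** all three studs stand at the same height in both cameras, within about 1 mm.
- **Wing angle:** the turned wing measures 71° from the top and 68° from the side, against a row direction of about 73°. The gripper stopped turning at about 92°, and both pictures show the wing in line, so I take the few degrees' difference as measurement noise.
- **Other studs:** the two locked studs are where they were, with wings still in line with the row.
- **Forces:** the highest wrist force I read, at the end of each move, was about 22 N. It was near zero after release, with the robot touching nothing.

The top and side cameras disagreed by 3–5 mm on the stud's position; I aimed between them. The stud itself was about 2 mm from there, and the grip took that up.

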